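Find the full polish tin by its heft

TASK

One of the three closed green tins still holds a whole block of polishing compound for the stone grinder, the others are almost used up: lift each clear of its mat in turn to feel its weight, first the tin on the red mat, then the yellow, then the blue, keeping them upright and setting each gently back on its own mat before taking the next. Finish holding the heaviest tin up in the gripper, still and upright, about 15 cm or more above the table and touching nothing else, with the two lighter tins standing on their own mats; do not put it down or let go at the end (if the last tin is the heaviest, you may just keep hold of it). Leave everything else on the bench where it is.

Things in the scene. Friction and masses are not known exactly. Their poses are not given: they have to be found in the camera images.
- tin_k: one of three identical closed rigid tins, green, steel lid: 56 mm diameter, 75 high, standing upright on a mat. Origin: centre of its underside, z up. Two tins weigh 0.15 to 0.25 kg; the full one, which cannot be told by eye and changes from start to start, is at least 0.2 kg heavier than either: a block of compound (the rules' block) lies close-fitting inside it, with about 2 mm of play.
- tin_m: one of three identical closed rigid tins, green, steel lid: 56 mm diameter, 75 high, standing upright on a mat. Origin: centre of its underside, z up. Two tins weigh 0.15 to 0.25 kg; the full one, which cannot be told by eye and changes from start to start, is at least 0.2 kg heavier than either: a block of compound (the rules' block) lies close-fitting inside it, with about 2 mm of play.
- tin_r: one of three identical closed rigid tins, green, steel lid: 56 mm diameter, 75 high, standing upright on a mat. Origin: centre of its underside, z up. Two tins weigh 0.15 to 0.25 kg; the full one, which cannot be told by eye and changes from start to start, is at least 0.2 kg heavier than either: a block of compound (the rules' block) lies close-fitting inside it, with about 2 mm of play.
- mat_red: round flat red mat, 90 mm diameter, 4 mm thick, fixed to the table. Origin at the centre of its underside, at table height (z = 0). One tin starts on it, roughly centred. Mats stand at least 115 mm apart, centre to centre; which colour is where changes.
- mat_yellow: round flat yellow mat, 90 mm diameter, 4 mm thick, fixed to the table. Origin at the centre of its underside, at table height (z = 0). One tin starts on it, roughly centred. Mats stand at least 115 mm apart, centre to centre; which colour is where changes.
- mat_blue: round flat blue mat, 90 mm diameter, 4 mm thick, fixed to the table. Origin at the centre of its underside, at table height (z = 0). One tin starts on it, roughly centred. Mats stand at least 115 mm apart, centre to centre; which colour is where changes.
- jar: small amber glass jar with a black cap, 56 diameter, 70 high; a bystander (sizes in mm), to be left alone. Origin at its underside.
- wrench: steel spanner lying flat, 150 long, along its own x; a bystander (sizes in mm), to be left alone. Origin at its underside.
- brush: brush lying flat, 160 long, along its own x; a bystander (sizes in mm), to be left alone. Origin at its underside.
- agate: rounded reddish stone with a white spot on top, 72 diameter, 28 high; a bystander (sizes in mm), to be left alone. Origin at its underside.
- cup: blue ceramic cup, open, 72 diameter, 75 high; a bystander (sizes in mm), to be left alone. Origin at its underside.
- slab: small marble slab lying flat, 70 x 45 x 12; a bystander (sizes in mm), to be left alone. Origin at its underside.

How it is judged (in metres and radians):
On the way, in this order (a step that is already met when the one before it is completed fails the run):
1. the tin from the red mat is lifted clear of its mat in the fingers, the other tins standing on their mats (((height (world z) of tin_k above 0.02 m and contact force between tin_k and the fingers above 0.5 N) or (height (world z) of tin_m above 0.02 m and contact force between tin_m and the fingers above 0.5 N) or (height (world z) of tin_r above 0.02 m and contact force between tin_r and the fingers above 0.5 N)) and distance between each of tin_k, tin_m, tin_r and mat_red above 0.018 m and ((horizontal distance between tin_k and mat_yellow below 0.03 m and height (world z) of tin_k below 0.009 m) or (horizontal distance between tin_m and mat_yellow below 0.03 m and height (world z) of tin_m below 0.009 m) or (horizontal distance between tin_r and mat_yellow below 0.03 m and height (world z) of tin_r below 0.009 m)) and ((horizontal distance between tin_k and mat_blue below 0.03 m and height (world z) of tin_k below 0.009 m) or (horizontal distance between tin_m and mat_blue below 0.03 m and height (world z) of tin_m below 0.009 m) or (horizontal distance between tin_r and mat_blue below 0.03 m and height (world z) of tin_r below 0.009 m))), for 0.2 s.
2. the tin from the yellow mat is lifted clear of its mat in the fingers, the other tins standing on their mats (((height (world z) of tin_k above 0.02 m and contact force between tin_k and the fingers above 0.5 N) or (height (world z) of tin_m above 0.02 m and contact force between tin_m and the fingers above 0.5 N) or (height (world z) of tin_r above 0.02 m and contact force between tin_r and the fingers above 0.5 N)) and distance between each of tin_k, tin_m, tin_r and mat_yellow above 0.018 m and ((horizontal distance between tin_k and mat_red below 0.03 m and height (world z) of tin_k below 0.009 m) or (horizontal distance between tin_m and mat_red below 0.03 m and height (world z) of tin_m below 0.009 m) or (horizontal distance between tin_r and mat_red below 0.03 m and height (world z) of tin_r below 0.009 m)) and ((horizontal distance between tin_k and mat_blue below 0.03 m and height (world z) of tin_k below 0.009 m) or (horizontal distance between tin_m and mat_blue below 0.03 m and height (world z) of tin_m below 0.009 m) or (horizontal distance between tin_r and mat_blue below 0.03 m and height (world z) of tin_r below 0.009 m))), for 0.2 s.
3. the tin from the blue mat is lifted clear of its mat in the fingers, the other tins standing on their mats (((height (world z) of tin_k above 0.02 m and contact force between tin_k and the fingers above 0.5 N) or (height (world z) of tin_m above 0.02 m and contact force between tin_m and the fingers above 0.5 N) or (height (world z) of tin_r above 0.02 m and contact force between tin_r and the fingers above 0.5 N)) and distance between each of tin_k, tin_m, tin_r and mat_blue above 0.018 m and ((horizontal distance between tin_k and mat_red below 0.03 m and height (world z) of tin_k below 0.009 m) or (horizontal distance between tin_m and mat_red below 0.03 m and height (world z) of tin_m below 0.009 m) or (horizontal distance between tin_r and mat_red below 0.03 m and height (world z) of tin_r below 0.009 m)) and ((horizontal distance between tin_k and mat_yellow below 0.03 m and height (world z) of tin_k below 0.009 m) or (horizontal distance between tin_m and mat_yellow below 0.03 m and height (world z) of tin_m below 0.009 m) or (horizontal distance between tin_r and mat_yellow below 0.03 m and height (world z) of tin_r below 0.009 m))), for 0.2 s.
At the end, for the whole second after the job is handed in: The heaviest tin is held in the fingers, underside over 120 mm above the table, within 0.35 rad of upright, still, touching nothing else; the other two stand upright, released and at rest on their own mats (within 30 mm of the mat's centre, under 45 mm from their start) (((distance between block and tin_k below 0.03 m and height (world z) of tin_k above 0.12 m and contact force between tin_k and the fingers above 1 N and angle between tin_k's own z axis and vertical below 0.35 rad and linear speed of tin_k below 0.04 m/s and angular speed of tin_k below 0.3 rad/s and contact force between tin_k and jar below 0.1 N and contact force between tin_k and wrench below 0.1 N and contact force between tin_k and brush below 0.1 N and contact force between tin_k and agate below 0.1 N and contact force between tin_k and cup below 0.1 N and contact force between tin_k and slab below 0.1 N and contact force between tin_k and grinder below 0.1 N and contact force between tin_k and tumbler below 0.1 N and contact force between tin_k and tin_m below 0.1 N and contact force between tin_k and tin_r below 0.1 N and (distance of tin_m from where it was at the start of the episode below 0.045 m and height (world z) of tin_m below 0.009 m and angle between tin_m's own z axis and vertical below 0.1 rad and linear speed of tin_m below 0.03 m/s and contact force between tin_m and the fingers below 0.1 N and (horizontal distance between tin_m and mat_red below 0.03 m or horizontal distance between tin_m and mat_yellow below 0.03 m or horizontal distance between tin_m and mat_blue below 0.03 m)) and (distance of tin_r from where it was at the start of the episode below 0.045 m and height (world z) of tin_r below 0.009 m and angle between tin_r's own z axis and vertical below 0.1 rad and linear speed of tin_r below 0.03 m/s and contact force between tin_r and the fingers below 0.1 N and (horizontal distance between tin_r and mat_red below 0.03 m or horizontal distance between tin_r and mat_yellow below 0.03 m or horizontal distance between tin_r and mat_blue below 0.03 m))) or (distance between block and tin_m below 0.03 m and height (world z) of tin_m above 0.12 m and contact force between tin_m and the fingers above 1 N and angle between tin_m's own z axis and vertical below 0.35 rad and linear speed of tin_m below 0.04 m/s and angular speed of tin_m below 0.3 rad/s and contact force between tin_m and jar below 0.1 N and contact force between tin_m and wrench below 0.1 N and contact force between tin_m and brush below 0.1 N and contact force between tin_m and agate below 0.1 N and contact force between tin_m and cup below 0.1 N and contact force between tin_m and slab below 0.1 N and contact force between tin_m and grinder below 0.1 N and contact force between tin_m and tumbler below 0.1 N and contact force between tin_m and tin_k below 0.1 N and contact force between tin_m and tin_r below 0.1 N and (distance of tin_k from where it was at the start of the episode below 0.045 m and height (world z) of tin_k below 0.009 m and angle between tin_k's own z axis and vertical below 0.1 rad and linear speed of tin_k below 0.03 m/s and contact force between tin_k and the fingers below 0.1 N and (horizontal distance between tin_k and mat_red below 0.03 m or horizontal distance between tin_k and mat_yellow below 0.03 m or horizontal distance between tin_k and mat_blue below 0.03 m)) and (distance of tin_r from where it was at the start of the episode below 0.045 m and height (world z) of tin_r below 0.009 m and angle between tin_r's own z axis and vertical below 0.1 rad and linear speed of tin_r below 0.03 m/s and contact force between tin_r and the fingers below 0.1 N and (horizontal distance between tin_r and mat_red below 0.03 m or horizontal distance between tin_r and mat_yellow below 0.03 m or horizontal distance between tin_r and mat_blue below 0.03 m))) or (distance between block and tin_r below 0.03 m and height (world z) of tin_r above 0.12 m and contact force between tin_r and the fingers above 1 N and angle between tin_r's own z axis and vertical below 0.35 rad and linear speed of tin_r below 0.04 m/s and angular speed of tin_r below 0.3 rad/s and contact force between tin_r and jar below 0.1 N and contact force between tin_r and wrench below 0.1 N and contact force between tin_r and brush below 0.1 N and contact force between tin_r and agate below 0.1 N and contact force between tin_r and cup below 0.1 N and contact force between tin_r and slab below 0.1 N and contact force between tin_r and grinder below 0.1 N and contact force between tin_r and tumbler below 0.1 N and contact force between tin_r and tin_k below 0.1 N and contact force between tin_r and tin_m below 0.1 N and (distance of tin_k from where it was at the start of the episode below 0.045 m and height (world z) of tin_k below 0.009 m and angle between tin_k's own z axis and vertical below 0.1 rad and linear speed of tin_k below 0.03 m/s and contact force between tin_k and the fingers below 0.1 N and (horizontal distance between tin_k and mat_red below 0.03 m or horizontal distance between tin_k and mat_yellow below 0.03 m or horizontal distance between tin_k and mat_blue below 0.03 m)) and (distance of tin_m from where it was at the start of the episode below 0.045 m and height (world z) of tin_m below 0.009 m and angle between tin_m's own z axis and vertical below 0.1 rad and linear speed of tin_m below 0.03 m/s and contact force between tin_m and the fingers below 0.1 N and (horizontal distance between tin_m and mat_red below 0.03 m or horizontal distance between tin_m and mat_yellow below 0.03 m or horizontal distance between tin_m and mat_blue below 0.03 m))))); the arm keeps its last pose, push and grip.
It fails at once if a tin is tipped well away from upright (more than 0.6 rad) (angle between any of tin_k, tin_m, tin_r's own z axis and vertical above 0.6 rad).
It fails at once if a tin is let drop (it moves faster than 0.5 m/s outside the fingers) ((linear speed of tin_k above 0.5 m/s and contact force between tin_k and the fingers below 0.05 N) or (linear speed of tin_m above 0.5 m/s and contact force between tin_m and the fingers below 0.05 N) or (linear speed of tin_r above 0.5 m/s and contact force between tin_r and the fingers below 0.05 N)).
It fails at once if a bystander is moved by more than 30 mm (distance of any of jar, wrench, brush, agate, cup, slab from where it was at the start of the episode above 0.03 m).
It also fails if it takes over 72 s, if anything falls off the work surface, if the arm or the gripper's body presses on something with over 40 N, if the wrist force passes 120 N, or if a joint passes its speed limit or range.

ROBOT

A 7-joint arm with a two-finger parallel gripper is mounted at the origin on the work surface. World frame = base frame: x ahead of the robot, y to its left, z up, the work surface at z = 0. Lengths are in mm, angles in rad, forces in N, time in s.
With the tool pointing down it reaches from about 425 to 875 mm from the base axis. Payload 4.7 kg.
Tool frame: the origin (TCP) lies between the finger pads; the fingertips stand 11 mm ahead of it and the grasp point (between the pads) lies 8 mm behind it; z points along the fingers, y is the direction in which the jaws open and shut (so a half turn about z gives the same grasp; the last joint's range is limited). The gripper opens to 87 mm and grips with 3 to 60 N. Pads are 19 mm wide; open, the fingers measure 117 mm over their backs; the gripper's body (75 mm by 190 mm) begins 51 mm behind the grasp point.
Start: joints at [-1.188, 0.321, -0.07, 1.45, 0.023, 1.371, -0.057], TCP at [234.352, 606.306, 204.087] pointing down, gripper open.
Joint ranges: [-2.86, 2.86], [-0.3, 2.09], [-1.38, 1.24], [0.06, 2.45], [-1.56, 4.7], [0.09, 2.05], [-2.69, 2.69]. Speed limits (rad/s): [2.57, 2.57, 3.14, 3.14, 3.14, 3.14, 3.14].

INTERFACE

Orientations are given as a unit quaternion [x, y, z, w].
In Python, from station import * gives the robot as it stands. The module is installed in compiled form; this text tells all that it offers. Calls block until the motion is done:
- movep(position, orientation): joint-space move of the TCP to a pose.
- move_straight(position, rot=None, vel=150): straight line of the TCP; rot=None keeps the orientation; vel is the mean speed in mm/s.
- set_joints(angles): joint-space move.
- grip(opening): opening from 0.0 (shut) to 1.0 (fully open); the grip force is fixed at half the most; returns when the fingers have stopped.
- sleep(seconds).
- ik(position, orientation): joint angles nearest the present ones, or None.
- grab_frame(name): name is "scene" or "side" or "wrist"; returns a dict with "frame" (400x640x3 uint8, red, green, blue), "range_z" (400x640 float32, mm along the optical axis (not along the pixel's ray), 0 where there is no reading), "fx", "fy", "cx", "cy" (pixels), "pose" (4x4, takes a point from camera to world coordinates). Camera axes: x right, y up, looking along -z (the intrinsics and any distortion apply to the point x, -y, -z); pixel columns grow to the right and rows downward; lengths in mm; the calibration is good to about 2 mm. A picture is of the moment at which its call begins.
A pose or a line that the arm cannot do raises IKError and nothing moves.
- hand_in(): hands the job in, once; it reports no verdict.
Readings, each from a call of its own:
- current_t(): time.
- current_q(): joint angles.
- current_dq(): joint speeds.
- current_effort(): joint torques, N m.
- current_ee_pos(): TCP position.
- current_ee_rot(): TCP orientation.
- current_force(): force on the tool from outside, world axes, zero at the start.
- current_moment(): the same for the moment, N m.
- current_opening(): opening from 0.0 (shut) to 1.0 (fully open).
Only numpy, scipy, OpenCV 4.12 (cv2) and the standard library are available. Lean on these libraries where they do the work, as an engineer would, in place of code of your own. Each camera call takes 0.05 s, during which the arm holds its last target. There are 200 camera calls.

## Working session

There is one attempt and no reset: what is moved stays moved. The work goes in short steps, each a Python script; the robot and the scene stay as the last script left them, time stands still between calls to the robot, and variables do not carry over. Pictures are saved under pics/ and viewed, about 8 in all and at most 12, crops included, and the job is handed in when it is done.

```bash
mkdir -p pics; python3 - <<'E'
from station import *
import cv2,numpy as np
for n in ["scene","side"]:
    f=grab_frame(n); cv2.imwrite(f"pics/{n}0.png",f["frame"][:,:,::-1]); np.savez(f"{n}0.npz",**f)
    print(n,f["fx"],f["fy"],f["cx"],f["cy"],np.round(f["pose"],3).tolist(),f.keys())
print(current_ee_rot(),current_opening(),current_force(),current_t())
E
```

```text
scene 504.351978449255 504.351978449255 322.55655710026303 194.52852125829656 [[0.694, -0.603, 0.392, 1093.196], [0.719, 0.57, -0.397, -419.514], [0.016, 0.558, 0.83, 1146.962], [0.0, 0.0, 0.0, 1.0]] dict_keys(['frame', 'range_z', 'fx', 'fy', 'cx', 'cy', 'pose'])
side 370.02976540771874 370.02976540771874 319.7103861091231 201.65496012814316 [[0.878, 0.271, -0.395, 176.364], [-0.479, 0.496, -0.724, -556.142], [-0.001, 0.825, 0.565, 571.492], [0.0, 0.0, 0.0, 1.0]] dict_keys(['frame', 'range_z', 'fx', 'fy', 'cx', 'cy', 'pose'])
[ 1.83356262e-01  9.83046160e-01 -8.45692545e-04 -1.13450283e-04] 1.001618266331492 [0.79287135 0.52714272 0.10532444] 0.1
```

View pics/scene0.png

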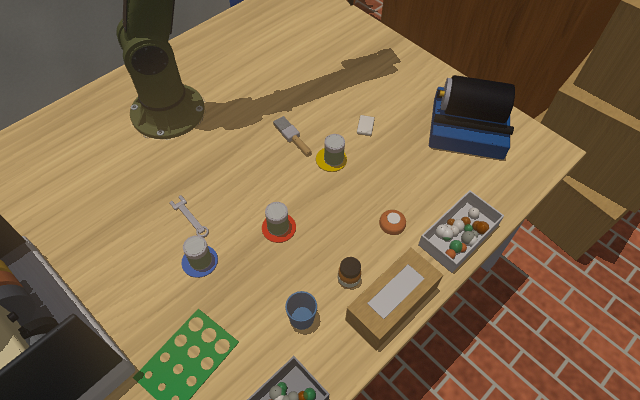

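View pics/side0.png

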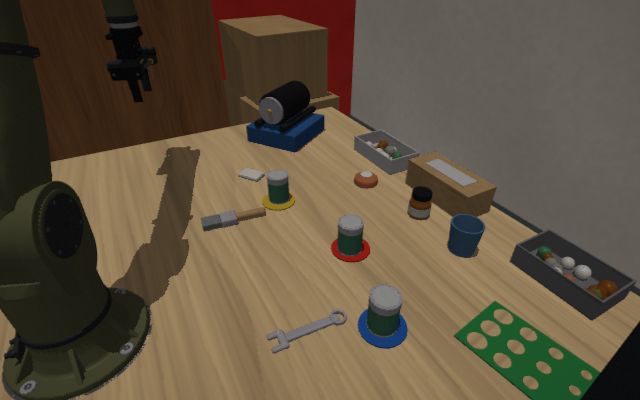

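The scene view shows the tins with lids at about (196,245) on blue, (277,213) on red and (334,143) on yellow. The brush is near yellow and the wrench near blue. Next I'll locate the lids and mats from colour and range.

```bash
cat > vis.py <<'E'
import cv2,numpy as np
def plane(f,uv,z):
    uv=np.atleast_2d(uv).astype(float)
    d=np.c_[(uv[:,0]-f["cx"])/f["fx"],-(uv[:,1]-f["cy"])/f["fy"],-np.ones(len(uv))]@f["pose"][:3,:3].T
    o=f["pose"][:3,3]; return o+d*((z-o[2])/d[:,2])[:,None]
def cloud(f):
    r=f["range_z"]; v,u=np.indices(r.shape)
    p=np.stack([(u-f["cx"])/f["fx"]*r,-(v-f["cy"])/f["fy"]*r,-r],-1)
    return p@f["pose"][:3,:3].T+f["pose"][:3,3]
def circ(xy):
    (c,r)=cv2.minEnclosingCircle(xy.astype(np.float32)); return np.round(c,1),round(r,1)
E
python3 - <<'E'
import cv2,numpy as np
from vis import *
for n in ["scene","side"]:
    f=dict(np.load(n+"0.npz")); P=cloud(f); hsv=cv2.cvtColor(f["frame"],cv2.COLOR_RGB2HSV)
    ok=(f["range_z"]>0)&(P[...,0]>200)&(P[...,0]<1000)&(abs(P[...,1])<700)
    m=(ok&(P[...,2]>10)&(P[...,2]<150)).astype(np.uint8)
    k,l,s,c=cv2.connectedComponentsWithStats(m)
    for i in range(1,k):
        if s[i,4]>60:
            q=P[l==i]; print(n,"obj",c[i].round(),s[i,4],q.min(0).round(),q.max(0).round())
    # lids: bright grey at lid height
    lid=(ok&(P[...,2]>73)&(P[...,2]<86)&(hsv[...,1]<60)).astype(np.uint8)
    k,l,s,c=cv2.connectedComponentsWithStats(lid)
    for i in range(1,k):
        if s[i,4]>60:
            v,u=np.where(l==i); print(n,"lid",c[i].round(),s[i,4],circ(plane(f,np.c_[u,v],79)[:,:2]),P[l==i][:,2].mean())
    for nm,lo,hi in [("red",0,6),("yel",22,32),("blue",105,125)]:
        mm=(ok&(P[...,2]<10)&(P[...,2]>-6)&(hsv[...,1]>150)&(hsv[...,0]>=lo)&(hsv[...,0]<=hi)).astype(np.uint8)
        k,l,s,c=cv2.connectedComponentsWithStats(mm)
        i=1+s[1:,4].argmax(); v,u=np.where(l==i); print(n,nm,c[i].round(),s[i,4],circ(plane(f,np.c_[u,v],4)[:,:2]))
E
```

```text
scene obj [469. 126.] 3978 [533. 468.  10.] [823. 689. 150.]
scene obj [365. 124.] 159 [425. 353.  10.] [497. 430.  16.]
scene obj [291. 133.] 453 [268. 183.  10.] [427. 232.  30.]
scene obj [334. 148.] 547 [454. 207.  10.] [513. 267.  84.]
scene obj [461. 230.] 2519 [830. 196.  10.] [941. 403.  55.]
scene obj [277. 217.] 624 [515. -56.  10.] [573.   3.  85.]
scene obj [393. 221.] 477 [710. 163.  10.] [778. 230.  33.]
scene obj [197. 251.] 697 [ 454. -260.   10.] [ 513. -204.   84.]
scene obj [ 66. 327.] 6343 [ 200. -638.   10.] [ 613. -494.  150.]
scene obj [393. 297.] 4750 [840. -82.  10.] [942. 140.  86.]
scene obj [349. 272.] 580 [749. -27.  10.] [802.  26.  75.]
scene obj [301. 308.] 697 [ 731. -185.   10.] [ 803. -113.   79.]
scene obj [289. 379.] 632 [ 830. -360.   10.] [ 941. -230.   56.]
scene obj [290. 393.] 521 [ 843. -324.   12.] [ 921. -243.   32.]
scene lid [334. 142.] 272 (array([485.1, 235.7]), 30.0) 77.93024606890644
scene lid [276. 211.] 352 (array([544.8, -28.2]), 28.9) 78.21847202937691
scene lid [194. 246.] 400 (array([ 485.9, -232.5]), 29.2) 78.17894609145844
sc
[... 763 characters left out ...]
. -410.   10.] [ 943. -229.   54.]
side obj [383. 309.] 1487 [ 452. -260.   10.] [ 509. -203.   84.]
side obj [596. 393.] 344 [ 573. -524.  108.] [ 580. -499.  150.]
side lid [297. 120.] 133 (array([701.8, 572.9]), 118.1) 80.4825517581208
side lid [451. 172.] 521 (array([891.3,  34.2]), 73.7) 83.26178022669207
side lid [277. 176.] 231 (array([479.9, 234.6]), 33.5) 80.30994845925001
side lid [350. 223.] 389 (array([541.2, -28.9]), 32.5) 80.42887920287201
side lid [385. 298.] 755 (array([ 480.3, -232.4]), 31.3) 80.36012708064227
side red [352. 252.] 353 (array([544.9, -27.4]), 45.1)
side yel [278. 203.] 259 (array([478. , 232.4]), 46.0)
side blue [383. 333.] 713 (array([ 481.2, -234.8]), 44.3)
```

The two views agree to within 5 mm: red tin at (543,-28), yellow at (482,236), blue at (483,-232), each centred on its mat. I'll do red now, with a wrist-camera refinement at the hover.

```bash
cat > job.py <<'E'
from station import *
from vis import *
import time
Q=[0,1,0,0]; ZG=43; ZH=150
T={"red":(543,-28),"yellow":(482,236),"blue":(483,-232)}
def fz(n=10):
    v=[]
    for _ in range(n): sleep(0.05); v.append(current_force())
    return np.mean(v,0)
def lid(f):
    P=cloud(f); e=current_ee_pos()
    m=(f["range_z"]>0)&(abs(P[...,2]-79)<5)&(np.hypot(P[...,0]-e[0],P[...,1]-e[1])<50)
    v,u=np.where(m); return circ(plane(f,np.c_[u,v],79)[:,:2]) if len(u)>50 else None
def take(k):
    x,y=T[k]; movep([x,y,ZH],Q); sleep(.3)
    f=grab_frame("wrist"); cv2.imwrite(f"pics/w_{k}.png",f["frame"][:,:,::-1])
    w=lid(f); print(k,"wrist lid",w)
    if w and 26<w[1]<32 and np.hypot(w[0][0]-x,w[0][1]-y)<10: x,y=map(float,(w[0]+[x,y])/2)
    move_straight([x,y,ZH]); sleep(.3); f0=fz(); t0=np.array(current_effort())
    move_straight([x,y,ZG],vel=120); grip(0.0); print("opening",current_opening(),"contact",np.round(current_force(),1))
    move_straight([x,y,ZH],vel=60); sleep(.4); f1=fz(); t1=np.array(current_effort())
    print("mass by force",(f0-f1)[2]/9.81,"df",np.round(f1-f0,2),"deffort",np.round(t1-t0,2),"xy",x,y,"op",current_opening(),"t",current_t()); return x,y
def put(x,y):
    move_straight([x,y,ZG+6],vel=80); move_straight([x,y,ZG+.5],vel=15); sleep(.2); print("down F",np.round(current_force(),1))
    grip(1.0); sleep(.2); move_straight([x,y,ZH],vel=150)
E
python3 - <<'E'
from job import *
print(take("red"))
E
```

```text
red wrist lid (array([540.7, -25.8]), 28.4)
opening 0.6298354266587368 contact [-0.1  0.5  1. ]
mass by force 0.15842571837646957 df [-0.08 -0.5  -1.55] deffort [-0.   -0.82  0.09 -0.93  0.    0.   -0.  ] xy 541.85 -26.9 op 0.6294069702924674 t 8.5417
(541.85, -26.9)
```

View pics/w_red.png

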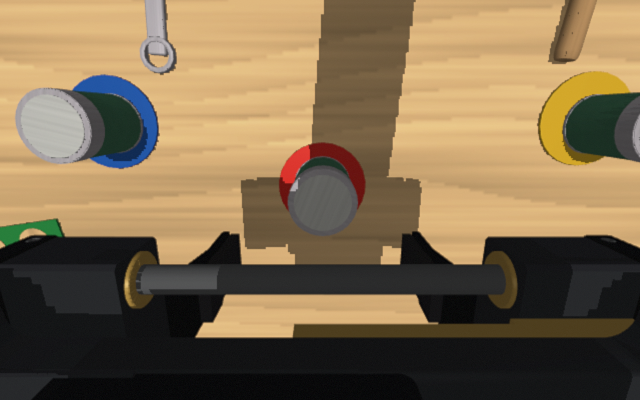

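The wrist picture, taken before the grasp, shows the red-mat tin's lid centred at about (323,200) between the jaws. It is now held at about 0.16 kg, so it's a light one. I'll put it back and weigh the yellow tin.

```bash
python3 - <<'E'
from job import *
put(541.85,-26.9)
f=grab_frame("wrist"); print("red after",lid(f))
xy=take("yellow"); put(*xy)
f=grab_frame("wrist"); print("yellow after",lid(f), current_t())
f=grab_frame("scene"); cv2.imwrite("pics/s1.png",f["frame"][:,:,::-1])
E
```

```text
down F [ 0.   0.  -2.6]
red after (array([540.4, -26. ]), 28.5)
yellow wrist lid (array([480.9, 239.3]), 28.5)
opening 0.6341321205090261 contact [-0.6  2.4  1. ]
mass by force 0.4674497093508851 df [ 0.02  0.18 -4.59] deffort [ 0.   -2.23  0.13 -2.26  0.   -0.   -0.  ] xy 481.45 237.65 op 0.6305005466973818 t 19.5917
down F [ 1.2  0.4 -5.3]
yellow after (array([480.6, 238.2]), 28.6) 23.6583
```

View pics/s1.png

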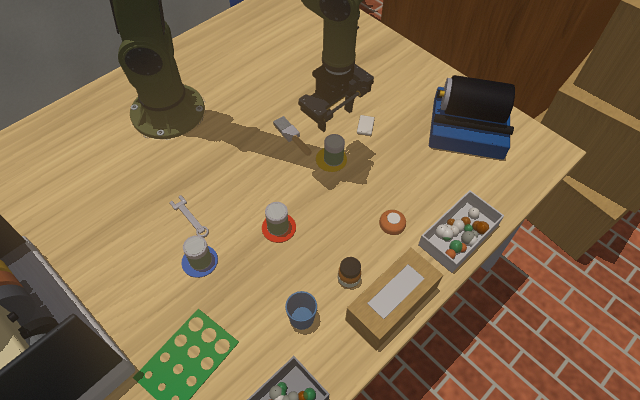

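Both tins are back on their mats, at about (277,220) and (333,150) in the scene view, and nothing else has moved. The yellow tin weighs about 0.47 kg. Next I'll weigh blue, then lift whichever is heaviest.

```bash
python3 - <<'E'
from job import *
xy=take("blue"); F=current_force(); print(F)
put(*xy); print("blue after",lid(grab_frame("wrist")),current_t())
E
```

```text
blue wrist lid (array([ 480.3, -230.7]), 28.5)
opening 0.6409557312295574 contact [-0.8  1.5  1.6]
mass by force 0.10745387073300051 df [ 0.38 -0.06 -1.05] deffort [-0.   -0.33  0.17 -0.73  0.    0.   -0.  ] xy 481.65 -231.35 op 0.6378863638167589 t 31.35
[ 0.82263288 -0.32894666 -0.11509969]
down F [-0.6 -0.1 -1. ]
blue after (array([ 480.2, -230.9]), 28.4) 35.4083
```

Blue reads 0.11 kg, below the 0.15 kg minimum. The reading may be biased, or the tin may not have lifted cleanly. There is time to lift it again and check with a picture.

```bash
python3 - <<'E'
from job import *
T["blue"]=(480.5,-231)
xy=take("blue")
f=grab_frame("side"); cv2.imwrite("pics/side_b.png",f["frame"][:,:,::-1]); P=cloud(f)
m=(f["range_z"]>0)&(np.hypot(P[...,0]-481,P[...,1]+231)<32)
h=cv2.cvtColor(f["frame"],cv2.COLOR_RGB2HSV); g=m&(h[...,0]>50)&(h[...,0]<90)&(h[...,1]>100)
print("green z range",P[g][:,2].min() if g.any() else None,P[g][:,2].max() if g.any() else None)
E
```

```text
blue wrist lid (array([ 480.3, -230.9]), 28.5)
opening 0.6390318349490197 contact [-0.3  0.1  0.2]
mass by force 0.15222811954776758 df [-0.06  0.27 -1.49] deffort [ 0.   -0.32  0.17 -0.73  0.   -0.   -0.  ] xy 480.4 -230.95 op 0.6376317063193531 t 41.5833
green z range 115.3423311429703 168.57592220763559
```

View pics/side_b.png

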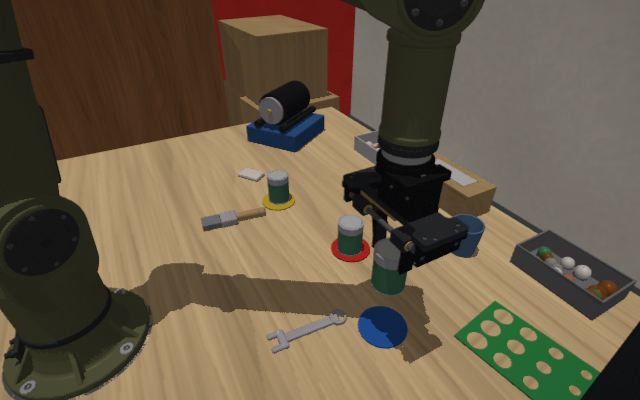

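The blue-mat tin, at about (389,268), hangs upright well clear of the mat at (383,326), and it now reads 0.15 kg. The other two are on their mats, so yellow is the heaviest. I'll set blue down and lift yellow.

```bash
python3 - <<'E'
from job import *
put(480.4,-230.95)
print("blue after",lid(grab_frame("wrist")))
T["yellow"]=(480.8,238.2)
x,y=take("yellow"); move_straight([x,y,235],vel=100); sleep(.6)
print(current_ee_pos(),current_opening(),np.abs(current_dq()).max(),current_t())
f=grab_frame("scene"); cv2.imwrite("pics/end.png",f["frame"][:,:,::-1])
E
```

```text
down F [-0.2 -0.9 -1.4]
blue after (array([ 480. , -230.7]), 28.6)
yellow wrist lid (array([480.8, 238.2]), 28.5)
opening 0.6297597479449032 contact [-0.2 -0.9  1.1]
mass by force 0.5085166051903336 df [ 0.2   0.27 -4.99] deffort [ 0.   -1.25  0.42 -2.23  0.   -0.01 -0.  ] xy 480.8 238.2 op 0.6322994743974238 t 53.3417
[480.80315112 238.2051459  234.99965771] 0.6347742554548891 0.002221603409247851 54.9417
```

View pics/end.png

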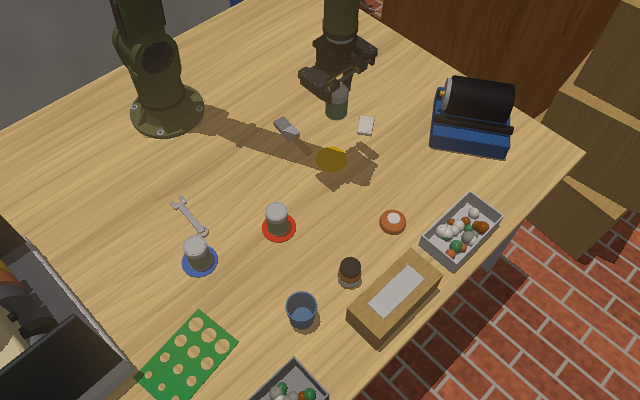

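The yellow-mat tin is held upright at about (336,102), above its empty mat at (331,159). The red and blue tins stand on their mats and everything else is where it was. I'm handing in.

```bash
python3 -c "
from station import *
print(hand_in(),current_opening(),current_t())"
```

```text
the job is handed in; nothing more can be done
the job is handed in; nothing more can be done
```

The heaviest tin is the one from the yellow mat. I handed the job in with it held still and upright in the gripper, its underside about 196 mm above the table, at about 55 s of the 72 s allowed.

| Tin | First reading (kg) | Second reading (kg) |
|---|---|---|
| Red | 0.16 | not repeated |
| Yellow | 0.47 | 0.51 |
| Blue | 0.11 | 0.15 |

- **Order:** I lifted red, then yellow, then blue, setting each back on its own mat before taking the next.
- **Disagreement:** blue's first reading was below the stated 0.15 kg minimum, so I lifted it a second time. The side camera showed it clear of the mat and upright. Repeat readings differ by about 0.04 kg, well below the 0.3 kg gap to the yellow tin.
- **Last checks:** the wrist camera put the red and blue tins within about 1 mm of where they were before I lifted them. The final scene picture showed both standing on their mats and the bystanders where they started. The arm was at rest.
- **Not confirmed:** `hand_in()` gives no verdict.

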